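# Vent the air line, then set the throttle two turns open

## Robot

A 6-joint arm with a two-finger parallel gripper is mounted at the origin on a cart in front of the work surface, level with it; the furniture and walls round the work are solid. World frame = base frame: x ahead of the robot, y to its left, z up, the work surface at z = 0. Lengths are in mm, angles in rad, forces in N, time in s.
With the tool pointing down it reaches from about 400 to 925 mm from the base axis. Payload 12.5 kg.
Tool frame: the origin (TCP) lies between the finger pads, 19 mm behind the fingertips; this is the grasp point; z points along the fingers, y is the line along which they close (so a half turn about z gives the same grasp; the last joint's range is limited). The gripper opens to 95 mm and grips with 3 to 60 N. Pads are 20 mm wide; open, the fingers measure 119 mm over their backs; the gripper's body (75 mm by 180 mm) begins 59 mm behind the grasp point.
Start: joints at [-1.381, 0.491, 1.559, -0, 1.092, -0.106], TCP at [182.213, -597.865, 233.461] pointing down, gripper open.
Joint ranges: [-3.1, 3.1], [-0.84, 2.19], [0.05, 2.79], [-1.13, 4.28], [0.06, 2.93], [-2.69, 2.69]. Speed limits (rad/s): [2.22, 2.22, 2.79, 3.14, 3.14, 3.14].

## Interface

Orientations are given as [roll, pitch, yaw] about the fixed x, y, z axes, in that order (R = Rz(yaw) Ry(pitch) Rx(roll)).
In Python, from cell import env gives the robot as it stands.
- The arm moves only by the shell command python3 -m crank 'ROWS'. ROWS is JSON, a list of rows, each a list of 5 numbers: the shift along the tool's x, y, z in mm, then the turn about the tool's z in degrees, then the finger opening in mm, from 0 to 95.1. In form: [[dx, dy, dz, yaw, grip], ...]. A call has 1 to 10 rows; each row is the pose to reach, as a shift and turn from the pose commanded when the call began, along the tool's axes at that moment; what a row does not reach only later rows make up. A row lasts 1/12 s, in which the tool goes at most 41.7 mm and 7.16 degrees, less where a joint would pass 70% of its speed; a pose out of reach is approached as far as the arm can. A call with a gripper value outside its range is refused whole. The fingers move at their own pace and stop on an object; the grip force is fixed at half the most. Time passes only in rows, so rows that repeat a pose let the fingers close. It gives the time, the measured TCP pose, the force, the opening and the grip force at its end, in the units of the state.
- env.state(): the state, without advancing time (a new reading comes with each control period).
- env.read_camera(name): name is "side" or "top"; returns a dict with "img" (480x640x3 uint8, blue, green, red), "K" (3x3 intrinsics, pixels), "pose" (4x4, takes a point from camera to world coordinates). Camera axes: x right, y down, z forward; pixel columns grow to the right and rows downward; lengths in mm; the calibration is good to about 2 mm. A picture is of the moment at which its call begins. There is no depth.
- env.job_done(): hands the job in; it is judged then, once.
The state is a dict: "t": time; "joints": joint angles; "qvel": joint speeds; "tau": joint torques, N m; "eef_pos": TCP position; "tcp_rot": TCP orientation; "ft_force": force on the tool from outside, world axes, zero at the start; "moment": the same for the moment, N m; "opening": opening from 0.0 (shut) to 1.0 (fully open); "grip_force": force on a finger pad.
Only numpy, scipy, OpenCV 4.12 (cv2) and the standard library are available. Lean on these libraries where they do the work, as an engineer would, in place of code of your own. Each camera call takes 0.05 s, during which the arm holds its last target. There are 200 camera calls.

## Task

Vent the bench air line first: pull the slide valve's knob fully out until it snaps over, then push it fully home again. Then crank the throttle valve's handwheel clockwise until it is closed against its stop, back it off exactly two full turns, and finish with the gripper still holding the crank handle there. Leave the other things on the bench where they are.

Things in the scene. Friction and masses are not known exactly. Their poses are not given: they have to be found in the camera images.
- throttle_valve: throttle valve, brass on a round grey foot 90 mm across, bolted down, left or right of the slide valve; origin on the bench exactly below the vertical wheel axis. On top an aluminium spoked handwheel, rim centre line 50 mm from the axis, rim top 108 mm, hub top 113 mm above the bench; one upright crank handle stands on the rim. The wheel keeps its height as it turns.
- wheel (a joint): turn of the handwheel, rad: 0 = closed, hard against its stop; grows counter-clockwise seen from above (opening), one turn = 6.283. Clockwise closes. Starts 0.55 to 1.2 turns open. Friction 0.1 N m (about 2 N at the handle); it stays where it is left.
- crank_grip (a point): middle of the upright black crank handle on the wheel, 50 mm out from the wheel axis and 143 mm above the bench; the handle is a slightly barrelled vertical cylinder, 21 mm across at most, from 113 to 169 mm above the bench. It revolves freely on its own pin, so a gripper holding it can go round the circle without turning.
- slide_valve: hand slide valve, aluminium block on a grey plate, bolted down; origin on the bench below the middle of the knob when home. x points from knob into block: the knob pulls out along -x (roughly to the robot). Block 66x40 mm, 62 high (fittings to 76), its face 40 mm in +x of the origin, with a steel collar 24 mm across reaching to 34 mm; plate 105x62x8 mm from 22.5 mm in +x.
- slide_stem (a joint): how far the slide knob is pulled out, m: 0 = home, 0.030 = fully out, stopped at both ends. A spring detent holds it at either end: it pushes back with up to about 7 N in the first half of the travel and snaps over past the middle. Starts home.
- slide_knob (a point): centre of the slide knob, 45 mm above the bench: a black cylinder 28 mm across, lying along the slide, 24 mm long; behind it a taper and a 12 mm steel stem. Moves with the stem.
- lead_clamp: bystander: lead clamp, two cream blocks on a white plate, 50x85x50 mm, loose; origin at the centre of its underside
- plug_gauge: bystander: plug gauge, light metal rod, lying between the two valves, 24x108x21 mm, loose; origin at the centre of its underside
- contactor: bystander: contactor, cream and grey block, close by the near right corner of the keyboard tray, which overhangs the back of the bench 270 mm up from x = 620, y = -160 mm: keep the gripper and wrist nearer the robot than that when crossing; 60x45x61 mm, loose; origin at the centre of its underside
- lacing_spool: bystander: spool of white lacing cord, 60x60x62 mm, loose; origin at the centre of its underside
- screwdriver_red: bystander: screwdriver with red handle, 33x185x32 mm, loose; origin at the centre of its underside
- tape_black: bystander: roll of black tape, 66x66x19 mm, loose; origin at the centre of its underside
- crank_handle: the black crank handle itself; origin on its pin at the handle's lower end, 30 mm below crank_grip; its own rotation is free and means nothing

How it is judged:
By the outcome, as a careful person would: the job done as asked, in the order asked, and still so for the second after the job is handed in, while the arm keeps its last pose, push and grip.
It also fails if it takes over 72 s, if anything falls off the work surface, if the arm or the gripper's body presses on something with over 40 N, if the wrist force passes 120 N, or if a joint passes its speed limit or range.

## Working session

There is one attempt and no reset: what is moved stays moved. The work goes in short steps, Python scripts to look and compute and a shell command to move; the robot and the scene stay as the last step left them, time stands still between calls to the robot, and variables do not carry over. Pictures are saved under pics/ and viewed, at most 10 in all, crops included, and the job is handed in when it is done.

```bash
ls; mkdir -p pics
python3 - <<'E'
from cell import env
import cv2,numpy as np
np.set_printoptions(suppress=True,precision=3)
s=env.state();print(s)
for n in("side","top"):
    c=env.read_camera(n);cv2.imwrite(f"pics/{n}0.png",c["img"]);print(n,c["K"],c["pose"])
E
```

```text
pics
{'t': 0.0, 'joints': array([-1.381,  0.492,  1.559, -0.   ,  1.092, -0.106]), 'qvel': array([-0.001,  0.   ,  0.002, -0.   ,  0.001,  0.001]), 'tau': array([ -0.001, -61.264, -25.818,   0.069,   0.048,  -0.   ]), 'eef_pos': array([ 182.137, -597.624,  232.855]), 'tcp_rot': array([-3.14 , -0.   ,  0.296]), 'ft_force': array([-0.497,  0.462,  0.751]), 'moment': array([ 0.006, -0.016,  0.016]), 'grip_force': 0.0, 'opening': 0.9975214742862422}
side [[555.06    0.    321.383]
 [  0.    555.06  235.032]
 [  0.      0.      1.   ]] [[    0.991    -0.058     0.119   407.368]
 [   -0.133    -0.389     0.911 -1126.145]
 [   -0.006    -0.919    -0.394   511.983]
 [    0.        0.        0.        1.   ]]
top [[608.926   0.    314.176]
 [  0.    608.926 235.358]
 [  0.      0.      1.   ]] [[  -0.013   -0.995    0.103  409.984]
 [  -0.999    0.017    0.034 -275.263]
 [  -0.035   -0.103   -0.994 1096.539]
 [   0.       0.       0.       1.   ]]
```

View pics/top0.png

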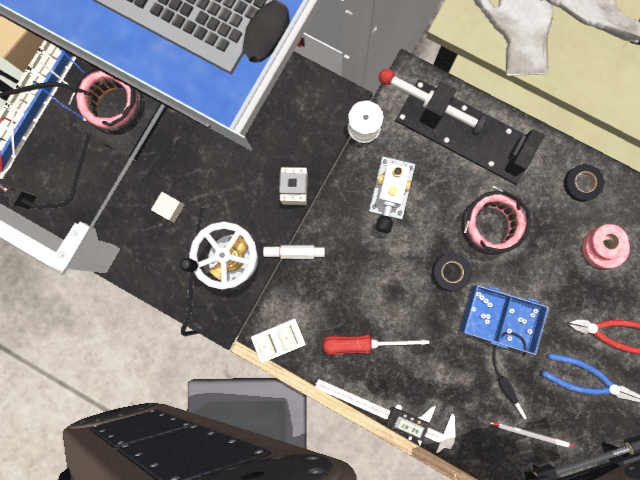

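View pics/side0.png

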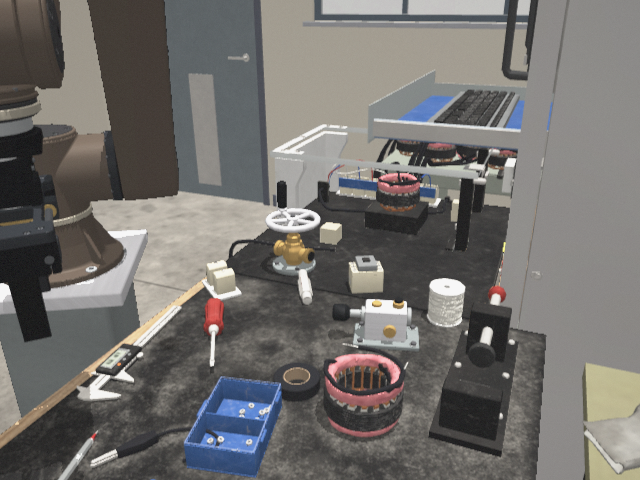

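The top view shows the handwheel centred at about (224,256), its crank handle at (188,265), the slide knob at (384,225), its block at (393,185) and the contactor at (293,186). In the side view the knob is at (341,312) and the handle at (282,193).

```bash
cat > h.py <<'E'
import cv2,numpy as np
from cell import env
np.set_printoptions(suppress=True,precision=2)
def ray(c,u,v):
    d=np.linalg.inv(c["K"])@[u,v,1.]; return c["pose"][:3,3],c["pose"][:3,:3]@d
def onz(c,u,v,z):
    o,d=ray(c,u,v); return o+d*(z-o[2])/d[2]
def two(c1,p1,c2,p2):
    o1,d1=ray(c1,*p1);o2,d2=ray(c2,*p2)
    s=np.linalg.lstsq(np.c_[d1,-d2],o2-o1,rcond=None)[0]
    a,b=o1+d1*s[0],o2+d2*s[1]; return (a+b)/2,np.linalg.norm(a-b)
def blob(img,box,mask):
    x0,y0,x1,y1=box; m=mask(img[y0:y1,x0:x1].astype(int)).astype(np.uint8)
    n,l,st,ce=cv2.connectedComponentsWithStats(m); k=1+np.argmax(st[1:,4])
    c=max(cv2.findContours((l==k).astype(np.uint8),cv2.RETR_EXTERNAL,cv2.CHAIN_APPROX_NONE)[0],key=len)+[x0,y0]
    return ce[k]+[x0,y0],st[k,4],c
E
python3 - <<'E'
from h import *
t=env.read_camera("top");s=env.read_camera("side")
white=lambda a:a.min(2)>150
dark=lambda a:a.max(2)<30
ce,n,c=blob(t["img"],(180,215,262,300),white)
e=cv2.fitEllipse(cv2.convexHull(c)); print("wheel",e,onz(t,*e[0],104))
kb,kn,kc=blob(t["img"],(374,212,398,236),dark);print("knob px",kb,kn,cv2.boundingRect(kc),onz(t,*kb,50))
kb2,kn2,kc2=blob(s["img"],(328,300,352,325),dark);print("knob side",kb2,kn2,cv2.boundingRect(kc2),two(t,kb,s,kb2))
hb2,hn2,hc2=blob(s["img"],(272,175,290,212),dark);print("handle side",hb2,hn2,cv2.boundingRect(hc2))
hb,hn,hc=blob(t["img"],(178,255,199,275),dark);print("handle top",hb,hn,cv2.boundingRect(hc),onz(t,*hb,160),two(t,hb,s,hb2))
# plate of slide valve
for nm,b in(("plate",(366,152,420,222)),):
    pc,pn,pcn=blob(t["img"],b,lambda a:(a.min(2)>110));print(nm,pc,pn,cv2.minAreaRect(pcn),onz(t,*pc,8))
    r=cv2.boxPoints(cv2.minAreaRect(pcn)); print([onz(t,*p,8) for p in r])
for nm,p,z in(("contactor",(293,186),61),("spool",(366,120),62),("gauge",(294,253),15),("clamp",(278,341),50),("cube",(167,207),30)):print(nm,onz(t,*p,z))
cv2.imwrite("pics/crop1.png",np.hstack([cv2.resize(t["img"][140:240,350:430],None,fx=5,fy=5),cv2.resize(t["img"][210:310,180:260],None,fx=5,fy=5)])[:,:800])
E
```

```text
wheel ((222.72128295898438, 255.07176208496094), (66.65535736083984, 67.60093688964844), 68.17887878417969) [483.2  -90.65 104.  ]
knob px [378.5  229.75] 4 (377, 229, 4, 2) [ 526.72 -350.65   50.  ]Traceback (most recent call last):
  File "<stdin>", line 8, in <module>
  File "h.py", line 14, in blob
    n,l,st,ce=cv2.connectedComponentsWithStats(m); k=1+np.argmax(st[1:,4])
                                                       ~~~~~~~~~^^^^^^^^^^
    return _wrapfunc(a, 'argmax', axis=axis, out=out, **kwds)
    return bound(*args, **kwds)
ValueError: attempt to get argmax of an empty sequence
```

Run:
```python
from h import *
t=env.read_camera("top");s=env.read_camera("side")
print(t["img"][225,370:400].max(1), s["img"][312,322:360].max(1), t["img"][265,176:202].max(1),s["img"][193,272:292].max(1))
cv2.imwrite("pics/crop1.png",np.hstack([cv2.resize(t["img"][140:240,350:430],None,fx=5,fy=5),cv2.resize(t["img"][210:310,180:260],None,fx=5,fy=5)])[:,:800])
```

```text
[126 119 101  62  62  62  41  33  40  41  54  66  69  73  72  68  60  56
  48  46  42  40  65  96 101  97  92  95  96  92] [ 75  82  88  88  87  84  86  85  85  82  57  40  42  48  50  51  48  52
  50  53  56  60  61  46  45  44  46  75 172 213 214 215 217 217 221 224
 226 225] [ 68  63  67  53  42  62  70  72  79  85  89  94  86  45  32  32  25  21
  22  32  25  53 181 249 250 252] [163 166 164 164 163  32  35  32  35  37  35  40  37  33  74 172 172 171
 171 171]
```

View pics/crop1.png

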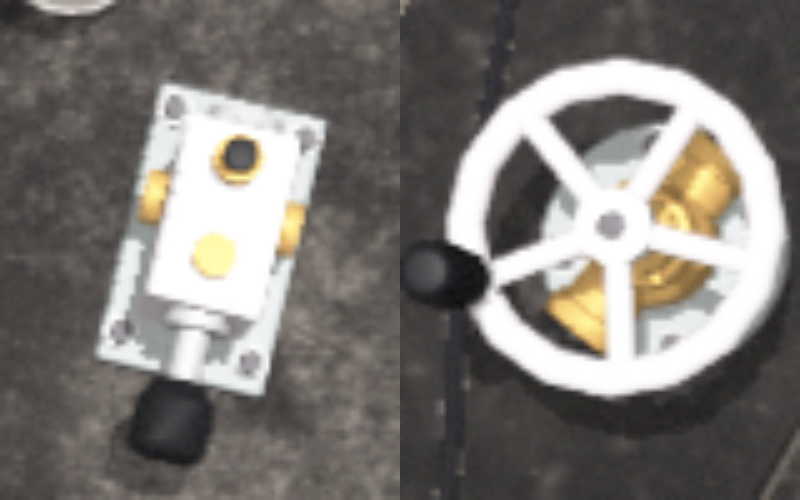

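The crop shows the slide plate's corners at (382.6,157), (415.4,164.4), (403,219) and (369.4,211.4). The knob centre is about (384,224), the wheel hub (222.4,255.2) and the handle top about (186,264).

Run:
```python
from h import *
t=env.read_camera("top");s=env.read_camera("side")
P=np.array([onz(t,*p,8) for p in((382.6,157),(415.4,164.4),(403,219),(369.4,211.4))])[:,:2]
d=(P[0]+P[1]-P[2]-P[3])/2; L=np.linalg.norm(d);u=d/L
print("plate",P.mean(0),L,np.linalg.norm(P[0]-P[1]),"yaw",np.arctan2(u[1],u[0]),"origin",P.mean(0)-75*u)
print("side dirs", (P[1]-P[0]),)
kb2,kn2,kc2=blob(s["img"],(325,298,350,325),lambda a:a.max(2)<65);print("knob side",kb2,kn2,cv2.boundingRect(kc2))
print("knob",onz(t,384,224.3,50),two(t,(384,224.3),s,(341,312.5)))
hb2,hn2,hc2=blob(s["img"],(272,175,290,212),lambda a:a.max(2)<50);print("handle side",hb2,hn2,cv2.boundingRect(hc2))
print("handle top",onz(t,186,264,169), two(t,(190,265),s,hb2))
w=onz(t,222.6,255.1,106);print("wheel",w)
for nm,p,z in(("contactor",(293,184),61),("spool",(366,116),62),("gauge",(294,253),15),("clamp",(278,341),50),("tape",(453,272),19),("screwd",(348,345),30)):print(nm,onz(t,*p,z))
```

```text
plate [ 607.08 -380.86] 102.45182549548285 60.65868419229688 yaw -0.252786179606023 origin [ 534.47 -362.1 ]
side dirs [-14.9 -58.8]
knob side [340.26 312.59] 251 (332, 304, 18, 18)
knob [ 536.02 -360.33   50.  ] (array([ 537.79, -360.98,   43.24]), np.float64(1.9172076157683178))
handle side [281.06 194.84] 209 (277, 183, 9, 25)
handle top [465.54 -46.02 169.  ] (array([465.86, -45.29, 140.11]), np.float64(0.5380323894244794))
wheel [483.01 -90.82 106.  ]
contactor [ 607.54 -204.5    61.  ]
spool [ 724.77 -332.88   62.  ]
gauge [ 491.47 -201.96   15.  ]
clamp [ 339.14 -175.6    50.  ]
tape [ 453.36 -481.41   19.  ]
screwd [ 329.68 -294.82   30.  ]
```

```bash
python3 -m crank '[[20,-6,0,0,95],[60,-18,0,0,95],[100,-30,0,0,95],[140,-42,0,0,95],[180,-54,0,0,95],[220,-66,0,0,95],[260,-78,0,0,95],[300,-90,0,0,95],[340,-102,0,0,95],[370,-111,0,0,95]]'
python3 -m crank '[[20,-6,5,5,95],[32,-10,15,10,95],[38,-11.9,30,15,95],[38,-11.9,50,20,95],[38,-11.9,70,25,95],[38,-11.9,83,30,95],[38,-11.9,83,31.5,95],[38,-11.9,83,31.5,95]]'
```

```text
t: 1.23
eef_pos: [506.0, -381.7, 233.6]
tcp_rot: [3.141, -0.0, 0.297]
ft_force: [0.1, -0.7, -0.4]
opening: 1.001
grip_force: 0.0
t: 1.9
eef_pos: [536.5, -361.2, 149.5]
tcp_rot: [-3.141, 0.001, -0.255]
ft_force: [-0.8, -0.3, -0.0]
opening: 1.001
grip_force: 0.0
```

```bash
python3 -m crank '[[0,0,15,0,95],[0,0,35,0,95],[0,0,55,0,95],[0,0,75,0,95],[0,0,90,0,95],[0,0,99,0,95],[0,0,104,0,95],[0,0,104.5,0,95],[0,0,104.5,0,95]]'
python3 - <<'E'
from h import *
s=env.read_camera("side");t=env.read_camera("top")
cv2.imwrite("pics/s1.png",np.hstack([cv2.resize(s["img"][250:370,270:430],None,fx=2.5,fy=2.5),cv2.resize(t["img"][120:240,320:480],None,fx=2.5,fy=2.5)]))
E
```

```text
t: 2.65
eef_pos: [537.0, -361.7, 46.6]
tcp_rot: [3.141, -0.001, -0.254]
ft_force: [0.3, -0.3, -0.1]
opening: 1.0
grip_force: 0.0
```

View pics/s1.png

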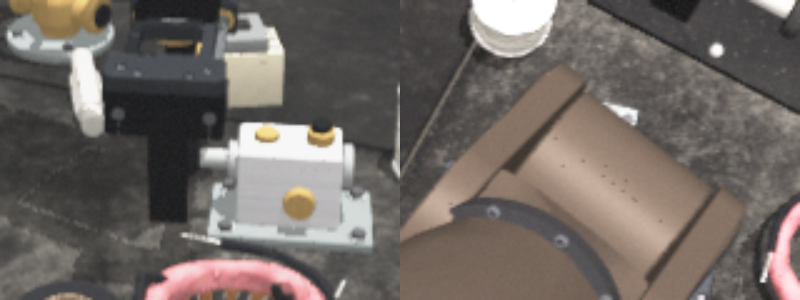

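The near finger (crop columns 150–188) covers the knob and the stem is clear beyond it at column 200, so the grasp is in place to close.

```bash
python3 -m crank '[[0,0,0,0,60],[0,0,0,0,40],[0,0,0,0,24],[0,0,0,0,24],[0,0,0,0,24],[0,0,0,0,24],[0,0,0,0,24],[0,0,0,0,24]]'
```

```text
t: 3.42
eef_pos: [536.7, -361.4, 45.9]
tcp_rot: [3.142, 0.0, -0.254]
ft_force: [-0.2, 0.6, -0.4]
opening: 0.496
grip_force: 0.0
```

```bash
python3 -m crank '[[0,0,0,0,20],[0,0,0,0,20],[0,0,0,0,20],[0,0,0,0,20],[0,0,0,0,20],[0,0,0,0,20],[0,0,0,0,20],[0,0,0,0,20]]'
```

```text
t: 4.08
eef_pos: [536.5, -362.2, 45.9]
tcp_rot: [3.141, -0.0, -0.254]
ft_force: [-2.2, -4.5, -0.7]
opening: 0.284
grip_force: 30.0
```

```bash
python3 -m crank '[[-3,0,0,0,20],[-6,0,0,0,20],[-9,0,0,0,20],[-12,0,0,0,20],[-15,0,0,0,20],[-18,0,0,0,20],[-21,0,0,0,20],[-24,0,0,0,20],[-27,0,0,0,20],[-29,0,0,0,20]]'
python3 -m crank '[[-1,0,0,0,20],[-2,0,0,0,20],[-3,0,0,0,20],[-3,0,0,0,20]]'
```

```text
t: 4.92
eef_pos: [507.9, -354.6, 45.9]
tcp_rot: [3.141, 0.0, -0.254]
ft_force: [-2.5, -3.7, -2.2]
opening: 0.284
grip_force: 30.0
t: 5.25
eef_pos: [507.3, -354.5, 46.0]
tcp_rot: [3.14, -0.005, -0.254]
ft_force: [9.8, -6.3, -7.7]
opening: 0.283
grip_force: 30.0
```

```bash
python3 -m crank '[[3,0,0,0,20],[6,0,0,0,20],[9,0,0,0,20],[12,0,0,0,20],[15,0,0,0,20],[18,0,0,0,20],[21,0,0,0,20],[24,0,0,0,20],[27,0,0,0,20],[30,0,0,0,20]]'
python3 -m crank '[[1,0,0,0,20],[2,0,0,0,20],[3,0,0,0,20],[4,0,0,0,20],[4,0,0,0,20]]'
```

```text
t: 6.08
eef_pos: [535.4, -361.9, 46.0]
tcp_rot: [3.14, -0.002, -0.254]
ft_force: [0.3, -6.0, -1.8]
opening: 0.284
grip_force: 30.0
t: 6.5
eef_pos: [536.7, -362.2, 45.9]
tcp_rot: [3.142, 0.004, -0.254]
ft_force: [-14.2, -4.9, 6.2]
opening: 0.284
grip_force: 30.0
```

```bash
python3 -m crank '[[-2,0,0,0,20],[-2,0,0,0,50],[-2,0,0,0,60],[-2,0,0,0,60],[-2,0,0,0,60],[-2,0,0,0,60],[-2,0,-5,0,60]]'
python3 -m crank '[[0,0,-15,0,60],[0,0,-40,0,60],[0,0,-70,0,60],[0,0,-105,0,60],[0,0,-140,0,60],[0,0,-175,0,60],[0,0,-190,0,60],[0,0,-195,0,60]]'
```

```text
t: 7.08
eef_pos: [536.4, -361.0, 50.3]
tcp_rot: [-3.141, 0.001, -0.254]
ft_force: [-0.4, -0.0, 0.2]
opening: 0.614
grip_force: 0.0
t: 7.75
eef_pos: [537.3, -361.7, 249.9]
tcp_rot: [3.139, -0.005, -0.254]
ft_force: [0.1, 1.1, -0.4]
opening: 0.629
grip_force: 0.0
```

```bash
python3 -m crank '[[-8,-15,0,0,60],[-24,-46,0,-2,60],[-41,-80,0,-4,60],[-58,-114,0,-6,60],[-75,-148,0,-8,60],[-92,-182,0,-10,60],[-109,-216,0,-12,60],[-126,-250,0,-14.5,60],[-142,-276,0,-14.5,60],[-148,-288,0,-14.5,60]]'
python3 -m crank '[[0,0,0,0,60],[0,0,0,0,60]]'
python3 - <<'E'
from h import *
s=env.read_camera("side");t=env.read_camera("top")
cv2.imwrite("pics/s2.png",np.hstack([cv2.resize(s["img"][120:280,220:380],None,fx=2.5,fy=2.5),cv2.resize(s["img"][280:360,310:430],(400,267))[:, :].copy() if 0 else cv2.resize(s["img"][270:390,310:430],(400,400))]))
E
```

```text
t: 8.58
eef_pos: [463.8, -42.4, 245.2]
tcp_rot: [-3.141, 0.002, 0.001]
ft_force: [1.0, -0.5, -0.0]
opening: 0.632
grip_force: 0.0
t: 8.75
eef_pos: [465.6, -45.0, 245.5]
tcp_rot: [-3.142, 0.001, 0.001]
ft_force: [-0.0, -0.4, 0.3]
opening: 0.631
grip_force: 0.0
```

View pics/s2.png

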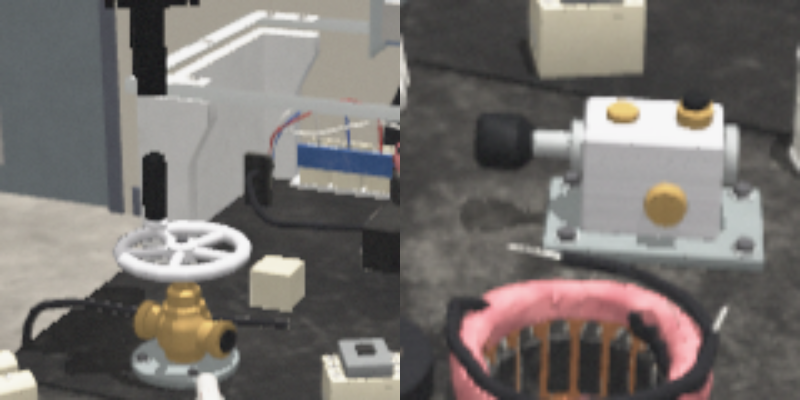

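The knob is back home (its stem is as short as at the start) and the near finger hangs directly over the crank handle, which is at about (155,185) in the left crop.

```bash
python3 -m crank '[[0,0,15,0,60],[0,0,35,0,60],[0,0,55,0,60],[0,0,75,0,60],[0,0,90,0,60],[0,0,98,0,60],[0,0,102,0,60],[0,0,102,0,60]]'
python3 -m crank '[[0,0,0,0,40],[0,0,0,0,30],[0,0,0,0,25],[0,0,0,0,15],[0,0,0,0,15],[0,0,0,0,15],[0,0,0,0,15],[0,0,0,0,15],[0,0,0,0,15],[0,0,0,0,15]]'
```

```text
t: 9.52
eef_pos: [465.8, -46.0, 143.3]
tcp_rot: [-3.141, 0.001, -0.002]
ft_force: [-0.2, 1.2, 0.1]
opening: 0.635
grip_force: 0.0
t: 10.35
eef_pos: [465.9, -45.4, 144.1]
tcp_rot: [3.142, -0.0, -0.001]
ft_force: [-0.7, 1.3, 3.3]
opening: 0.208
grip_force: 30.0
```

```bash
cat >> h.py <<'E'
def arc(a0,step,n=10,r=49.5):
    a=np.radians(a0+step*np.arange(1,n+1)); b=np.radians(a0)
    return np.round(np.c_[r*(np.cos(a)-np.cos(b)),-r*(np.sin(a)-np.sin(b))],1).tolist()
E
python3 -c "
from h import *
print(arc(111,-6));print(arc(51,-6));print(arc(51,-12))"
```

```text
[[4.9, -1.6], [10.0, -2.7], [15.1, -3.2], [20.3, -3.2], [25.5, -2.7], [30.6, -1.6], [35.5, -0.0], [40.2, 2.1], [44.7, 4.7], [48.9, 7.7]]
[[3.9, 3.5], [7.3, 7.3], [10.4, 11.5], [13.0, 16.0], [15.1, 20.7], [16.7, 25.7], [17.7, 30.7], [18.3, 35.9], [18.3, 41.1], [17.7, 46.2]]
[[7.3, 7.3], [13.0, 16.0], [16.7, 25.7], [18.3, 35.9], [17.7, 46.2], [15.1, 56.2], [10.4, 65.4], [3.9, 73.5], [-4.2, 80.0], [-13.4, 84.7]]
```

```bash
python3 -m crank '[[4.9,-1.6,0,0,15],[10,-2.7,0,0,15],[15.1,-3.2,0,0,15],[20.3,-3.2,0,0,15],[25.5,-2.7,0,0,15],[30.6,-1.6,0,0,15],[35.5,0,0,0,15],[40.2,2.1,0,0,15],[44.7,4.7,0,0,15],[48.9,7.7,0,0,15]]'
python3 -m crank '[[3.9,3.5,0,0,15],[7.3,7.3,0,0,15],[10.4,11.5,0,0,15],[13,16,0,0,15],[15.1,20.7,0,0,15]]'
python3 -m crank '[[1.6,5,0,0,15],[2.6,10,0,0,15],[3.2,15.2,0,0,15],[3.2,20.4,0,0,15],[2.6,25.5,0,0,15]]'
```

```text
t: 11.18
eef_pos: [515.0, -53.4, 144.0]
tcp_rot: [3.141, 0.001, -0.001]
ft_force: [-4.8, -2.3, 8.0]
opening: 0.215
grip_force: 30.0
t: 11.6
eef_pos: [529.9, -73.9, 144.0]
tcp_rot: [-3.141, 0.001, -0.001]
ft_force: [-5.2, 1.2, 7.2]
opening: 0.214
grip_force: 30.0
t: 12.02
eef_pos: [532.8, -99.3, 144.0]
tcp_rot: [-3.141, -0.0, -0.001]
ft_force: [-1.4, 3.3, 6.2]
opening: 0.209
grip_force: 30.0
```

```bash
cat > ok.py <<'E'
import sys,numpy as np
from cell import env
f=np.hypot(*env.state()["ft_force"][:2]); print("F",f); sys.exit(bool(f>14))
E
python3 -m crank '[[-0.4,5.2,0,0,15],[-1.2,10.3,0,0,15],[-2.8,15.2,0,0,15],[-4.9,19.9,0,0,15],[-7.4,24.3,0,0,15],[-10.5,28.4,0,0,15],[-14,32.1,0,0,15],[-17.9,35.4,0,0,15],[-22.1,38.2,0,0,15],[-31.1,38.5,0,0,15]]' | head -2
python3 -c "
from h import *
for a in range(-69,-309,-10):print(a,arc(a,-5,2))"
```

```text
t: 12.85
eef_pos: [502.5, -138.0, 144.2]
-69 [[-4.1, 1.4], [-8.3, 2.4]]
-79 [[-4.3, 0.6], [-8.6, 0.9]]
-89 [[-4.3, -0.1], [-8.6, -0.6]]
-99 [[-4.2, -0.9], [-8.4, -2.1]]
-109 [[-4.0, -1.6], [-7.9, -3.5]]
-119 [[-3.7, -2.3], [-7.2, -4.8]]
-129 [[-3.2, -2.9], [-6.2, -6.0]]
-139 [[-2.7, -3.4], [-5.1, -7.0]]
-149 [[-2.1, -3.8], [-3.8, -7.8]]
-159 [[-1.4, -4.1], [-2.4, -8.3]]
-169 [[-0.6, -4.3], [-0.9, -8.6]]
-179 [[0.1, -4.3], [0.6, -8.6]]
-189 [[0.9, -4.2], [2.1, -8.4]]
-199 [[1.6, -4.0], [3.5, -7.9]]
-209 [[2.3, -3.7], [4.8, -7.2]]
-219 [[2.9, -3.2], [6.0, -6.2]]
-229 [[3.4, -2.7], [7.0, -5.1]]
-239 [[3.8, -2.1], [7.8, -3.8]]
-249 [[4.1, -1.4], [8.3, -2.4]]
-259 [[4.3, -0.6], [8.6, -0.9]]
-269 [[4.3, 0.1], [8.6, 0.6]]
-279 [[4.2, 0.9], [8.4, 2.1]]
-289 [[4.0, 1.6], [7.9, 3.5]]
-299 [[3.7, 2.3], [7.2, 4.8]]
```

```bash
python3 ok.py && python3 -m crank '[[-4.1,1.4,0,0,15],[-8.3,2.4,0,0,15]]' |sed -n 2p&& python3 ok.py && python3 -m crank '[[-4.3,0.6,0,0,15],[-8.6,0.9,0,0,15]]' |sed -n 2p&& python3 ok.py && python3 -m crank '[[-4.3,-0.1,0,0,15],[-8.6,-0.6,0,0,15]]' |sed -n 2p&& python3 ok.py && python3 -m crank '[[-4.2,-0.9,0,0,15],[-8.4,-2.1,0,0,15]]' |sed -n 2p&& python3 ok.py && python3 -m crank '[[-4,-1.6,0,0,15],[-7.9,-3.5,0,0,15]]' |sed -n 2p&& python3 ok.py && python3 -m crank '[[-3.7,-2.3,0,0,15],[-7.2,-4.8,0,0,15]]' |sed -n 2p&& python3 ok.py && python3 -m crank '[[-3.2,-2.9,0,0,15],[-6.2,-6,0,0,15]]' |sed -n 2p&& python3 ok.py && python3 -m crank '[[-2.7,-3.4,0,0,15],[-5.1,-7,0,0,15]]' |sed -n 2p&& python3 ok.py
```

```text
F 14.296923650538966
```

```bash
python3 -m crank '[[0,0,0,0,15],[0,0,0,0,15]]'
```

```text
t: 13.02
eef_pos: [501.8, -138.6, 144.1]
tcp_rot: [3.14, -0.001, -0.001]
ft_force: [0.1, -5.4, 4.3]
opening: 0.21
grip_force: 30.0
```

```bash
sed -i 's/f>14/f>18/' ok.py; python3 -m crank '[[-4.1,1.4,0,0,15],[-8.3,2.4,0,0,15]]' |sed -n 2p&& python3 ok.py && python3 -m crank '[[-4.3,0.6,0,0,15],[-8.6,0.9,0,0,15]]' |sed -n 2p&& python3 ok.py && python3 -m crank '[[-4.3,-0.1,0,0,15],[-8.6,-0.6,0,0,15]]' |sed -n 2p&& python3 ok.py && python3 -m crank '[[-4.2,-0.9,0,0,15],[-8.4,-2.1,0,0,15]]' |sed -n 2p&& python3 ok.py && python3 -m crank '[[-4,-1.6,0,0,15],[-7.9,-3.5,0,0,15]]' |sed -n 2p&& python3 ok.py && python3 -m crank '[[-3.7,-2.3,0,0,15],[-7.2,-4.8,0,0,15]]' |sed -n 2p&& python3 ok.py && python3 -m crank '[[-3.2,-2.9,0,0,15],[-6.2,-6,0,0,15]]' |sed -n 2p&& python3 ok.py && python3 -m crank '[[-2.7,-3.4,0,0,15],[-5.1,-7,0,0,15]]' |sed -n 2p&& python3 ok.py
```

```text
eef_pos: [493.9, -140.9, 144.1]
F 5.322918347828144
eef_pos: [485.0, -142.0, 144.1]
F 6.64357601704316
eef_pos: [476.2, -141.5, 144.1]
F 8.307864605928659
eef_pos: [467.6, -139.5, 144.1]
F 8.023645720438397
eef_pos: [459.3, -135.9, 144.1]
F 8.98525565669371
eef_pos: [451.9, -130.9, 144.0]
F 8.114850796700281
eef_pos: [445.4, -124.6, 144.0]
F 8.207855083326722
eef_pos: [440.2, -117.4, 144.0]
F 5.997985259820908
```

```bash
python3 -m crank '[[-2.1,-3.8,0,0,15],[-3.8,-7.8,0,0,15]]' |sed -n 2p&& python3 ok.py && python3 -m crank '[[-1.4,-4.1,0,0,15],[-2.4,-8.3,0,0,15]]' |sed -n 2p&& python3 ok.py && python3 -m crank '[[-0.6,-4.3,0,0,15],[-0.9,-8.6,0,0,15]]' |sed -n 2p&& python3 ok.py && python3 -m crank '[[0.1,-4.3,0,0,15],[0.6,-8.6,0,0,15]]' |sed -n 2p&& python3 ok.py && python3 -m crank '[[0.9,-4.2,0,0,15],[2.1,-8.4,0,0,15]]' |sed -n 2p&& python3 ok.py && python3 -m crank '[[1.6,-4,0,0,15],[3.5,-7.9,0,0,15]]' |sed -n 2p&& python3 ok.py && python3 -m crank '[[2.3,-3.7,0,0,15],[4.8,-7.2,0,0,15]]' |sed -n 2p&& python3 ok.py && python3 -m crank '[[2.9,-3.2,0,0,15],[6,-6.2,0,0,15]]' |sed -n 2p&& python3 ok.py
```

```text
eef_pos: [436.4, -109.4, 144.0]
F 5.716232935070335
eef_pos: [434.1, -101.0, 144.0]
F 4.262023167510154
eef_pos: [433.3, -92.3, 144.0]
F 2.9270418801579954
eef_pos: [434.0, -83.6, 144.0]
F 1.4389514667855203
eef_pos: [436.2, -75.2, 144.0]
F 2.590663483219459
eef_pos: [439.8, -67.3, 144.0]
F 3.0065731916545158
eef_pos: [444.8, -60.2, 144.0]
F 2.878003610218449
eef_pos: [450.9, -54.0, 144.0]
F 3.7216311503136206
```

```bash
python3 -m crank '[[3.4,-2.7,0,0,15],[7,-5.1,0,0,15]]' |sed -n 2p&& python3 ok.py && python3 -m crank '[[3.8,-2.1,0,0,15],[7.8,-3.8,0,0,15]]' |sed -n 2p&& python3 ok.py && python3 -m crank '[[4.1,-1.4,0,0,15],[8.3,-2.4,0,0,15]]' |sed -n 2p&& python3 ok.py && python3 -m crank '[[4.3,-0.6,0,0,15],[8.6,-0.9,0,0,15]]' |sed -n 2p&& python3 ok.py && python3 -m crank '[[4.3,0.1,0,0,15],[8.6,0.6,0,0,15]]' |sed -n 2p&& python3 ok.py && python3 -m crank '[[4.2,0.9,0,0,15],[8.4,2.1,0,0,15]]' |sed -n 2p&& python3 ok.py && python3 -m crank '[[4,1.6,0,0,15],[7.9,3.5,0,0,15]]' |sed -n 2p&& python3 ok.py && python3 -m crank '[[3.7,2.3,0,0,15],[7.2,4.8,0,0,15]]' |sed -n 2p&& python3 ok.py
```

```text
eef_pos: [457.9, -49.0, 144.0]
F 3.5389917273179035
eef_pos: [465.7, -45.3, 144.0]
F 4.461388521127908
eef_pos: [474.0, -43.0, 144.0]
F 5.540708211271219
eef_pos: [482.5, -42.1, 144.0]
F 5.720829105621852
eef_pos: [490.9, -42.7, 144.0]
F 4.782744942107905
eef_pos: [499.2, -44.7, 144.0]
F 4.777000812236592
eef_pos: [507.1, -48.1, 144.0]
F 3.7374489471175463
eef_pos: [514.3, -52.9, 144.0]
F 4.07427780241581
```

```bash
python3 -m crank '[[3.2,2.9,0,0,15],[6.2,6,0,0,15]]' |sed -n 2p&& python3 ok.py && python3 -m crank '[[2.7,3.4,0,0,15],[5.1,7,0,0,15]]' |sed -n 2p&& python3 ok.py && python3 -m crank '[[2.1,3.8,0,0,15],[3.8,7.8,0,0,15]]' |sed -n 2p&& python3 ok.py && python3 -m crank '[[1.4,4.1,0,0,15],[2.4,8.3,0,0,15]]' |sed -n 2p&& python3 ok.py && python3 -m crank '[[0.6,4.3,0,0,15],[0.9,8.6,0,0,15]]' |sed -n 2p&& python3 ok.py && python3 -m crank '[[-0.1,4.3,0,0,15],[-0.6,8.6,0,0,15]]' |sed -n 2p&& python3 ok.py && python3 -m crank '[[-0.9,4.2,0,0,15],[-2.1,8.4,0,0,15]]' |sed -n 2p&& python3 ok.py && python3 -m crank '[[-1.6,4,0,0,15],[-3.5,7.9,0,0,15]]' |sed -n 2p&& python3 ok.py
```

```text
eef_pos: [517.6, -55.0, 143.8]
F 51.4690583196126
```

```bash
python3 -m crank '[[-2,-2,0,0,15],[-2.7,-2.7,0,0,15],[-2.7,-2.7,0,0,15]]'; python3 -m crank '[[0,0,0,0,15],[0,0,0,0,15]]'
```

```text
t: 17.43
eef_pos: [517.8, -54.1, 144.0]
tcp_rot: [-3.139, 0.001, -0.001]
ft_force: [-0.3, 16.6, 7.5]
opening: 0.211
grip_force: 30.0
t: 17.6
eef_pos: [517.7, -54.2, 144.0]
tcp_rot: [-3.138, 0.001, -0.001]
ft_force: [0.9, 16.1, 8.5]
opening: 0.212
grip_force: 30.0
```

Run:
```python
from h import *
for n in("side","top"):
    cv2.imwrite(f"pics/closed_{n}.png",env.read_camera(n)["img"])
for a in(45,165,285):print(a,arc(a,12))
```

```text
45 [[-8.0, -6.5], [-17.3, -11.2], [-27.3, -13.9], [-37.6, -14.4], [-47.8, -12.8], [-57.5, -9.1], [-66.2, -3.5], [-73.5, 3.9], [-79.1, 12.5], [-82.8, 22.2]]
165 [[-1.6, 10.2], [-1.1, 20.6], [1.6, 30.6], [6.3, 39.8], [12.8, 47.8], [20.9, 54.3], [30.1, 59.0], [40.1, 61.7], [50.4, 62.2], [60.6, 60.6]]
285 [[9.7, -3.7], [18.3, -9.3], [25.7, -16.7], [31.3, -25.3], [35.0, -35.0], [36.6, -45.2], [36.1, -55.6], [33.4, -65.6], [28.7, -74.8], [22.2, -82.8]]
```

```bash
python3 -m crank '[[-8,-6.5,0,0,15],[-17.3,-11.2,0,0,15],[-27.3,-13.9,0,0,15],[-37.6,-14.4,0,0,15],[-47.8,-12.8,0,0,15],[-57.5,-9.1,0,0,15],[-66.2,-3.5,0,0,15],[-73.5,3.9,0,0,15],[-79.1,12.5,0,0,15],[-82.8,22.2,0,0,15]]' && python3 ok.py && python3 -m crank '[[-1.6,10.2,0,0,15],[-1.1,20.6,0,0,15],[1.6,30.6,0,0,15],[6.3,39.8,0,0,15],[12.8,47.8,0,0,15],[20.9,54.3,0,0,15],[30.1,59,0,0,15],[40.1,61.7,0,0,15],[50.4,62.2,0,0,15],[60.6,60.6,0,0,15]]' && python3 ok.py && python3 -m crank '[[9.7,-3.7,0,0,15],[18.3,-9.3,0,0,15],[25.7,-16.7,0,0,15],[31.3,-25.3,0,0,15],[35,-35,0,0,15],[36.6,-45.2,0,0,15],[36.1,-55.6,0,0,15],[33.4,-65.6,0,0,15],[28.7,-74.8,0,0,15],[22.2,-82.8,0,0,15]]'
```

```text
t: 18.53
eef_pos: [436.9, -79.5, 144.2]
tcp_rot: [3.14, -0.006, -0.001]
ft_force: [18.5, -1.7, -9.0]
opening: 0.209
grip_force: 30.0
F 18.589048866648064
```

```bash
sed -i 's/f>18/f>35/' ok.py; python3 -m crank '[[-1.6,10.2,0,0,15],[-1.1,20.6,0,0,15],[1.6,30.6,0,0,15],[6.3,39.8,0,0,15],[12.8,47.8,0,0,15],[20.9,54.3,0,0,15],[30.1,59,0,0,15],[40.1,61.7,0,0,15],[50.4,62.2,0,0,15],[60.6,60.6,0,0,15]]' && python3 ok.py && python3 -m crank '[[9.7,-3.7,0,0,15],[18.3,-9.3,0,0,15],[25.7,-16.7,0,0,15],[31.3,-25.3,0,0,15],[35,-35,0,0,15],[36.6,-45.2,0,0,15],[36.1,-55.6,0,0,15],[33.4,-65.6,0,0,15],[28.7,-74.8,0,0,15],[22.2,-82.8,0,0,15]]'
```

```text
t: 19.37
eef_pos: [495.8, -140.9, 144.1]
tcp_rot: [3.139, -0.0, -0.001]
ft_force: [-1.4, -13.4, 1.4]
opening: 0.212
grip_force: 30.0
F 13.456054129199396
t: 20.2
eef_pos: [519.5, -55.5, 144.1]
tcp_rot: [-3.141, -0.004, -0.001]
ft_force: [6.4, 2.2, 1.5]
opening: 0.211
grip_force: 30.0
```

Second turn.

```bash
python3 -m crank '[[-8,-6.5,0,0,15],[-17.3,-11.2,0,0,15],[-27.3,-13.9,0,0,15],[-37.6,-14.4,0,0,15],[-47.8,-12.8,0,0,15],[-57.5,-9.1,0,0,15],[-66.2,-3.5,0,0,15],[-73.5,3.9,0,0,15],[-79.1,12.5,0,0,15],[-82.8,22.2,0,0,15]]' |sed -n '2p;4p' && python3 ok.py && python3 -m crank '[[-1.6,10.2,0,0,15],[-1.1,20.6,0,0,15],[1.6,30.6,0,0,15],[6.3,39.8,0,0,15],[12.8,47.8,0,0,15],[20.9,54.3,0,0,15],[30.1,59,0,0,15],[40.1,61.7,0,0,15],[50.4,62.2,0,0,15],[60.6,60.6,0,0,15]]' |sed -n '2p;4p' && python3 ok.py && python3 -m crank '[[9.7,-3.7,0,0,15],[18.3,-9.3,0,0,15],[25.7,-16.7,0,0,15],[31.3,-25.3,0,0,15],[35,-35,0,0,15],[36.6,-45.2,0,0,15],[36.1,-55.6,0,0,15],[33.4,-65.6,0,0,15],[28.7,-74.8,0,0,15],[22.2,-82.8,0,0,15]]' && python3 -m crank '[[0,0,0,0,15],[0,0,0,0,15],[0,0,0,0,15]]'
```

```text
eef_pos: [436.9, -79.6, 144.2]
ft_force: [20.0, -2.4, -9.9]
F 20.179580619852356
eef_pos: [495.6, -141.0, 144.1]
ft_force: [-0.8, -13.7, 2.5]
F 13.690077311001717
t: 22.7
eef_pos: [519.4, -55.5, 144.1]
tcp_rot: [-3.141, -0.004, -0.002]
ft_force: [8.5, 4.4, 0.5]
opening: 0.207
grip_force: 30.0
t: 22.95
eef_pos: [518.4, -54.9, 144.1]
tcp_rot: [-3.14, -0.002, -0.002]
ft_force: [9.0, 13.8, 2.3]
opening: 0.212
grip_force: 30.0
```

```bash
python3 -m crank '[[-0.5,-0.4,0,0,15],[-0.9,-0.8,0,0,15],[-0.9,-0.8,0,0,15],[-0.9,-0.8,0,0,15]]'
python3 - <<'E'
from h import *
s=env.read_camera("side")["img"];r=cv2.imread("pics/closed_side.png")
b=np.s_[195:245,255:330]
print(cv2.phaseCorrelate(np.float32(cv2.cvtColor(r[b],6)),np.float32(cv2.cvtColor(s[b],6))))
d=cv2.absdiff(r[b],s[b]).max(2);print(d.max(),(d>25).sum())
cv2.imwrite("pics/cmp.png",np.vstack([cv2.resize(np.hstack([r[170:260,240:340],s[170:260,240:340]]),None,fx=4,fy=4)]))
print(env.state()["eef_pos"])
E
```

```text
t: 23.28
eef_pos: [518.0, -54.6, 144.2]
tcp_rot: [-3.14, -0.003, -0.002]
ft_force: [10.5, 10.4, 1.0]
opening: 0.209
grip_force: 30.0
((0.5517261408675935, 0.004042205391513676), 0.9989650035858154)
115 28
[518.03 -54.55 144.14]
```

View pics/cmp.png

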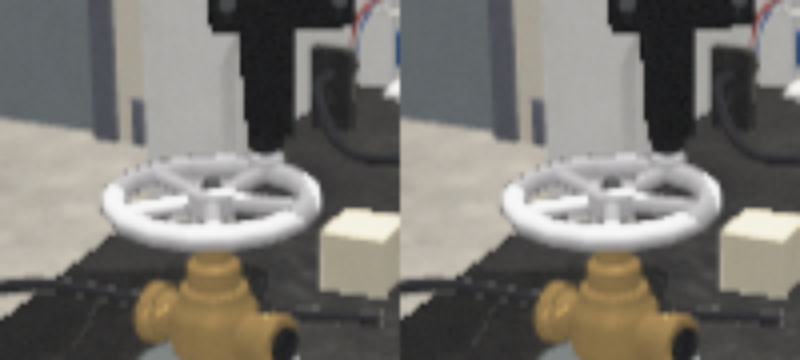

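The two views match almost exactly, with the spokes in the same place. A last half-millimetre remains.

```bash
python3 -m crank '[[-0.5,-0.5,0,0,15],[-0.7,-0.6,0,0,15],[-0.7,-0.6,0,0,15],[-0.7,-0.6,0,0,15],[-0.7,-0.6,0,0,15]]'
python3 - <<'E'
from h import *
s=env.read_camera("side")["img"];r=cv2.imread("pics/closed_side.png")
b=np.s_[212:240,258:325]
d=cv2.absdiff(r[b],s[b]).max(2);print(d.max(),(d>12).sum(),d.mean())
print(env.state()["eef_pos"],env.state()["qvel"])
E
```

```text
t: 23.75
eef_pos: [517.4, -54.0, 144.1]
tcp_rot: [-3.14, -0.003, -0.002]
ft_force: [11.3, 10.8, 0.8]
opening: 0.209
grip_force: 30.0
71 30 2.361407249466951
[517.38 -53.99 144.16] [-0.  0.  0.  0.  0. -0.]
```

```bash
python3 -c "
from cell import env
print(env.job_done())"
```

```text
the job is handed in; nothing more can be done
None
```

I pulled the slide valve fully out and pushed it home, closed the throttle valve onto its stop, then backed it off two turns to within about half a degree as measured; the gripper still holds the crank handle, the job was handed in at about 24 s of the 72 s allowed, and no verdict came back.

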